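# Push a filter tube home in the manifold's collet

## Robot

A 6-joint arm with a two-finger parallel gripper is mounted at the origin on a cart in front of the work surface, level with it; the furniture and walls round the work are solid. World frame = base frame: x ahead of the robot, y to its left, z up, the work surface at z = 0. Lengths are in m, angles in rad, forces in N, time in s.
With the tool pointing down it reaches from about 0.325 to 0.75 m from the base axis. Payload 7.6 kg.
Tool frame: the origin (TCP) lies between the finger pads; the fingertips stand 11 mm ahead of it and the grasp point (between the pads) lies 8 mm behind it; y points along the fingers, x is the direction in which the jaws open and shut, and the axes are right-handed (so a half turn about y gives the same grasp; the last joint's range is limited). The gripper opens to 85 mm and grips with 20 to 120 N. Pads are 22 mm wide; open, the fingers measure 114 mm over their backs; the gripper's body (76 mm by 85 mm) begins 54 mm behind the grasp point. The pads swing forward as they close: fully open they stand 13 mm farther back than shut.
Start: joints at [1.077, 0.052, 1.401, -0, 1.689, -0.07], TCP at [0.216, 0.479, 0.242] pointing down, gripper open.
Joint ranges: [-2.9, 2.9], [-0.91, 2.17], [0.12, 2.37], [-1.06, 4.2], [0.26, 2.73], [-2.93, 2.93]. Speed limits (rad/s): [2.57, 2.57, 3.01, 3.14, 3.14, 3.14].

## Interface

Orientations are given as a unit quaternion [w, x, y, z].
In Python, from bench import ctrl, read_camera, camera_info, ticket, recognise, outline_of, spot_point gives the robot as it stands. Calls block until the motion is done:
- ctrl.move_pose(position, orientation): joint-space move of the TCP to a pose.
- ctrl.move_l(position, speed=0.15, orientation=None): straight line of the TCP; orientation=None keeps the orientation; speed is the mean speed in m/s.
- ctrl.move_joints(angles): joint-space move.
- ctrl.open_gripper() and ctrl.grasp(effort=None): open the fingers fully, or close them until they stop; effort is the grip in N (None keeps the last).
- ctrl.wait(seconds).
- ctrl.solve_ik(position, orientation): joint angles nearest the present ones, or None.
- ctrl.get_obs(): the state.
- read_camera(name): name is "scene" or "top"; returns the picture (384x512x3 uint8, blue, green, red); there is no depth.
- camera_info(name): a dict with "fovy" (degrees; the focal length in pixels is half the picture's height over the tangent of half this angle, whatever the lens; pixels are square), "cx", "cy" (the principal point, pixels), "world_to_cam" (4x4, takes a point from world to camera coordinates). Camera axes: x right, y down, z forward; pixel columns grow to the right and rows downward; lengths in m; the calibration is good to about 2 mm. A picture is of the moment at which its call begins. camera_info takes no time and is no camera call.
A pose or a line that the arm cannot do raises ctrl.MotionError and nothing moves.
- ticket.job_done(): hands the job in, once; it reports no verdict.
Trained networks look in the newest picture that a camera, given by its name, has taken for a name from the list of things; names that differ only in an ending like _2 or _b are one class to them, and where a whole thing is asked for, a point or a joint stands for the part that bears it (a point fixed in the world has none). Each returns a list of dicts, best first, with "conf" (0 to 1); they miss things now and then, are a little off and sometimes report something else, mostly with a low value. They report only what shows in the picture. A call takes as long as a camera call.
- recognise(camera, label): "location" ([column, row] as shares, 0 to 1, of the picture: columns of its width, rows of its height, amid what is visible of it).
- outline_of(camera, label): "region" (384x512 bool, what is visible of it) and "location" ([column, row] as shares, 0 to 1, of the picture: columns of its width, rows of its height, amid what is visible of it).
- spot_point(camera, label): "location" ([column, row] as shares, 0 to 1, of the picture: columns of its width, rows of its height: a listed point, or the origin of a listed thing).
The state is a dict: "t": time; "q": joint angles; "joint_vel": joint speeds; "joint_efforts": joint torques, N m; "tcp_pos": TCP position; "tool_rot": TCP orientation; "wrist_force": force on the tool from outside, world axes, zero at the start; "ft_torque": the same for the moment, N m; "width": finger opening in m.
Only numpy, scipy, OpenCV 4.12 (cv2) and the standard library are available. Lean on these libraries where they do the work, as an engineer would, in place of code of your own. Each camera call takes 0.05 s, during which the arm holds its last target. There are 200 camera calls.

## Task

Take the slimmer of the two white filter tubes out of its stand and push it, foot down, into the open push-fit collet of the aluminium manifold, past the seal until it bottoms and opens the check valve. The bottom lies deeper in some collets than in others, so feel for it, and never press the tube into the manifold with more than about 25 N. Leave the tube standing upright in the collet, fully home, and disturb nothing else on the bench.

Things in the scene. Friction and masses are not known exactly. Their poses are not given: they have to be found in the camera images.
- filter_centre (a point): Centre of the slim filter tube, the one to fit: white, round, 120 mm tall, 0.08 kg, standing in a grey stand. It is gripped by its head, a 28 mm diameter cylinder 71 to 118 mm above the foot (11 to 58 mm above this point), above a grey collar (34 mm diameter, 66 to 71 mm above the foot); a 12 mm nub is on top. z points up along its axis.
- filter_foot (a point): Centre of the slim filter tube's flat lower end, 60 mm below filter_centre. The first 12 mm are tapered, 19 mm diameter at the foot to 24 mm; then a straight 24 mm shank goes up to the collar. z points up along the tube.
- spare_centre (a point): Centre (half-way up) of the other, thicker filter tube: the same shape and height, 32 mm shank, 42 mm collar and 36 mm head; it does not fit the collet. To be left in its stand.
- stand_slim: Fixed grey round stand that holds the slim filter tube, 58 mm diameter, 40 mm tall, with a bore of 26 mm whose floor is 6 mm above the worktop. Origin on its underside at the centre. It may change places with the thick tube's stand.
- manifold: Fixed aluminium block 62 x 140 mm, top 50 mm above the worktop, on a dark steel base 100 x 176 x 10 mm, brass side ports on its +x side. Origin at the centre of its underside; y along its length. 38 mm from the centre towards +y is the open collet with a black ring; the other end is closed by a black plug, 32 mm wide, up to 64 mm above the worktop.
- collet_mouth (a point): Centre of the open collet's mouth, at the top of its black ring (42 mm outside, 32 mm inside, 7 mm high), 57 mm above the worktop; a chamfered vertical bore of 25.8 mm goes down below the ring. The seal, sprung rubber segments 12 to 18 mm below the mouth, takes about 4 to 14 N to push past and to slide on through, and then holds the tube.
- valve (a joint): Check valve at the bottom of the bore, pushed by the tube's foot: 0 = closed, 0.004 m = fully down; springs back if the tube comes up. Its top lies 26 to 42 mm below the mouth when closed (hidden, differs from run to run). It gives 4 mm against only 2 N; then the tube meets a rigid seat and the force climbs steeply: the tube is home.
- vial: Small white reagent bottle with a screw cap, 36 mm diameter, 70 mm tall; bystander. Origin under its centre.
- bench_timer: White bench timer, 66 x 66 x 18 mm, lying in front; bystander. Origin under its centre.
- petri: Clear petri dish, 90 mm diameter, 16 mm tall; bystander. Origin under its centre.

How it is judged:
By the outcome, as a careful person would: the job done as asked, in the order asked, and still so for the second after the job is handed in, with the robot touching nothing.
It also fails if it takes over 61 s, if anything falls off the work surface, if the arm or the gripper's body presses on something with over 40 N, if the wrist force passes 120 N, or if a joint passes its speed limit or range.

## Working session

There is one attempt and no reset: what is moved stays moved. The work goes in short steps, each a Python script; the robot and the scene stay as the last script left them, time stands still between calls to the robot, and variables do not carry over. Pictures are saved under pics/ and viewed, about 8 in all and at most 12, crops included, and the job is handed in when it is done.

```bash
ls; mkdir -p pics
cat > h.py <<'E'
import numpy as np, cv2
from bench import ctrl, read_camera, camera_info, ticket, recognise, outline_of, spot_point
def cam(n):
    c=camera_info(n); f=192/np.tan(np.radians(c["fovy"])/2)
    return np.array([[f,0,c["cx"]],[0,f,c["cy"]],[0,0,1]]),np.array(c["world_to_cam"])
def proj(n,p):
    K,T=cam(n); q=K@(T@np.r_[p,1])[:3]; return q[:2]/q[2]
def onz(n,uv,z):
    K,T=cam(n); R,t=T[:3,:3],T[:3,3]; d=R.T@np.linalg.solve(K,np.r_[uv,1]); o=-R.T@t
    return o+d*(z-o[2])/d[2]
E
python3 - <<'E'
from h import *
for n in("scene","top"):
    im=read_camera(n); cv2.imwrite(f"pics/{n}0.png",im)
    c=camera_info(n); print(n,{k:v for k,v in c.items() if k!="world_to_cam"}); K,T=cam(n); print("pos",(-T[:3,:3].T@T[:3,3]).round(3), T[:3,:3].round(2).tolist())
    for l,z in(("filter_centre",.066),("filter_foot",.006),("spare_centre",.066),("collet_mouth",.057),("stand_slim",0),("manifold",0),("vial",0),("bench_timer",0),("petri",0)):
        for r in spot_point(n,l)[:2]:
            uv=np.array(r["location"])*[512,384]; print(l,round(r["conf"],2),uv.round(1),onz(n,uv,z).round(4))
E
```

```text
pics
scene {'fovy': 53.82560599267275, 'cx': 259.87869882775215, 'cy': 188.23296866709907}
pos [ 0.294 -0.432  0.672] [[0.91, -0.42, -0.0], [-0.3, -0.64, -0.7], [0.3, 0.64, -0.71]]
filter_centre 0.54 [218.1 140.7] [0.5216 0.3147 0.066 ]
filter_foot 0.78 [222.7 153.4] [0.5359 0.3309 0.006 ]
spare_centre 0.6 [237.2 182. ] [0.5075 0.1529 0.066 ]
collet_mouth 0.77 [276.6 246.5] [ 0.5109 -0.041   0.057 ]
stand_slim 0.74 [221.2 157.7] [0.5277 0.3226 0.    ]
manifold 0.69 [277.8 278.1] [ 0.498  -0.0755  0.    ]
vial 0.57 [314.2 203.4] [0.6699 0.0697 0.    ]
bench_timer 0.68 [194.2 240.7] [0.374  0.0863 0.    ]
petri 0.9 [283.1 147.1] [0.7009 0.2911 0.    ]
top {'fovy': 50.6620419399132, 'cx': 259.53675634279773, 'cy': 194.86330710162483}
pos [0.384 0.086 1.034] [[0.01, -1.0, 0.0], [-0.99, -0.01, -0.15], [0.15, -0.0, -0.99]]
filter_centre 0.65 [162.4 194.9] [0.5269 0.3201 0.066 ]
spare_centre 0.58 [233.4 208.7] [0.4948 0.1482 0.066 ]
collet_mouth 0.97 [309.6 202.3] [ 0.5129 -0.036   0.057 ]
stand_slim 0.75 [168.5 197.8] [0.5293 0.3201 0.    ]
manifold 0.87 [319.4 209.9] [ 0.501 -0.068  0.   ]
vial 0.7 [269.  146.6] [0.667  0.0619 0.    ]
bench_timer 0.81 [259.4 261.6] [0.3689 0.0849 0.    ]
petri 0.86 [189.5 134.9] [0.6972 0.2716 0.    ]
```

Run:
```python
import cv2,numpy as np
a=cv2.imread("pics/scene0.png");b=cv2.imread("pics/top0.png")
cv2.imwrite("pics/a.png",cv2.resize(a,(800,600),interpolation=cv2.INTER_CUBIC))
cv2.imwrite("pics/b.png",cv2.resize(b[100:310,100:380],(800,600),interpolation=cv2.INTER_CUBIC))
```

```text
(no output)
```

View pics/a.png

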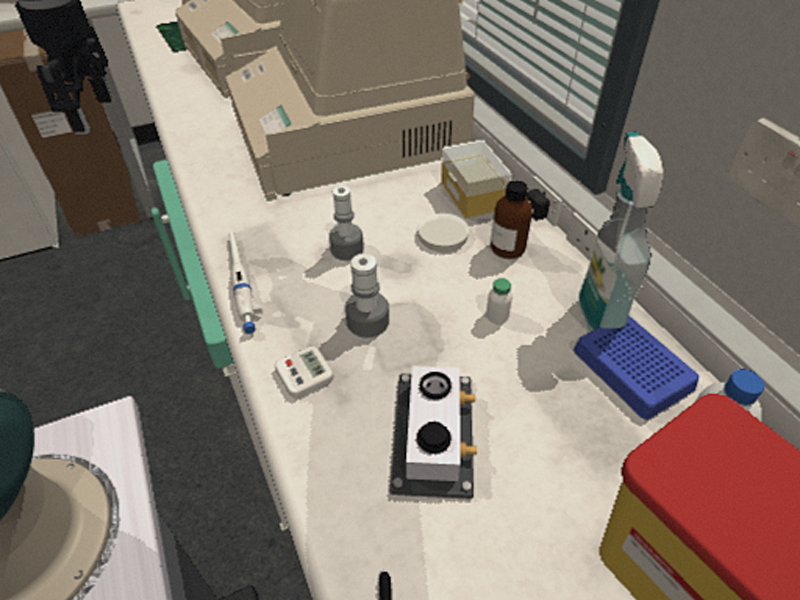

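View pics/b.png

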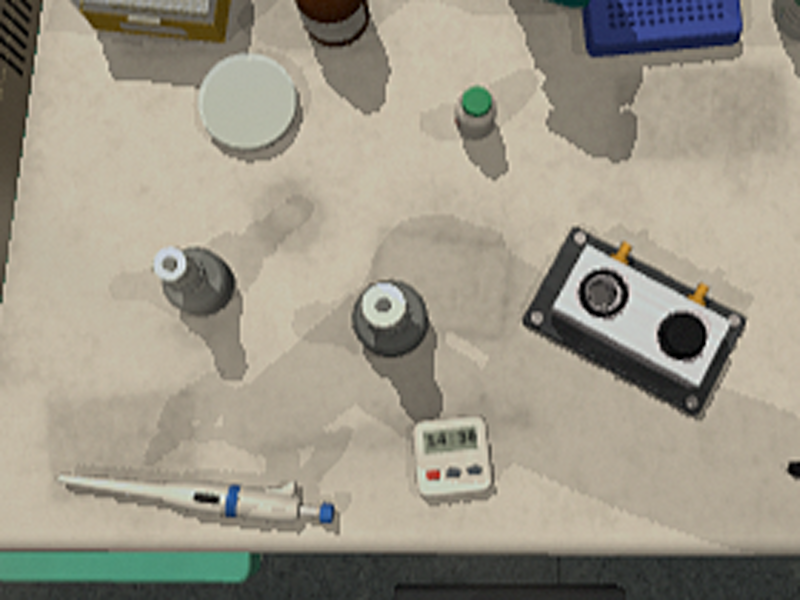

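The slim tube is the far one on the left (head at top px ≈(160,193)). The spare is nearer at ≈(234,207), and the open collet ring is at ≈(311,203). Next I refine these from image features.

Run:
```python
from h import *
from scipy.optimize import least_squares
o=ctrl.get_obs(); print(o["t"],o["tool_rot"],o["wrist_force"],o["width"])
# silhouette fit: tube (x,y) by both cameras' outlines vs model hull
ims={n:cv2.imread(f"pics/{n}0.png") for n in("scene","top")}
def sil(n,c,parts):
    m=np.zeros((384*4,512*4),np.uint8); a=np.linspace(0,2*np.pi,40)
    for r0,z0,r1,z1 in parts:
        P=[proj(n,(c[0]+r*np.cos(t),c[1]+r*np.sin(t),z)) for r,z in((r0,z0),(r1,z1)) for t in a]
        cv2.fillConvexPoly(m,cv2.convexHull(((np.array(P)+.5)*4).round().astype(np.int32)),1)
    return cv2.resize(m*1.0,(512,384),interpolation=cv2.INTER_AREA)
parts=[(.012,.04,.012,.072),(.017,.072,.017,.077),(.014,.077,.014,.124),(.006,.124,.006,.126)]
for n in("scene","top"):
  read_camera(n)
  for l in("filter_centre","stand_slim"):
    r=outline_of(n,l)[0]; m=r["region"]; print(n,l,r["conf"],m.sum(),np.argwhere(m).mean(0)[::-1].round(1))
    P=parts if l[0]=="f" else [(.029,0,.029,.04)]
    best=max(((lambda s:(np.minimum(s,m).sum()/np.maximum(s,m).sum()))(sil(n,(x,y),P)),x,y) for x in np.arange(.51,.546,.004) for y in np.arange(.30,.34,.004)); print(best)
  r=recognise(n,"filter_centre")[:1]; print(r)
  r=outline_of(n,"manifold")[0]["region"]; 
  # ring: dark pixels near collet
  uv=proj(n,(.512,-.037,.057)); u,v=uv.round().astype(int)
  g=cv2.cvtColor(ims[n],cv2.COLOR_BGR2GRAY)[v-14:v+15,u-14:u+15]
  t,b=cv2.threshold(g,0,255,cv2.THRESH_BINARY_INV+cv2.THRESH_OTSU)
  for c in cv2.findContours(b,cv2.RETR_EXTERNAL,cv2.CHAIN_APPROX_NONE)[0]:
    if len(c)>20: e=cv2.fitEllipse(c); print("ring",n,e, onz(n,np.array(e[0])+[u-14,v-14],.0535).round(4))
for z,uv in((.124,(159.9,192.8)),(.057,(311.4,202.9))): print(onz("top",uv,z).round(4))
```

```text
1.0 [ 0.59398659 -0.59396841 -0.38366918  0.38363969] [ 0.61424594  0.49176038 -0.19308395] 0.08561195459869168
scene filter_centre 0.64 267 [218.8 134.6]Traceback (most recent call last):
  File "<stdin>", line 18, in <module>
  File "<stdin>", line 18, in <genexpr>
  File "<stdin>", line 9, in sil
  File "h.py", line 7, in proj
    K,T=cam(n); q=K@(T@np.r_[p,1])[:3]; return q[:2]/q[2]
        ~~~^^^
  File "h.py", line 4, in cam
    c=camera_info(n); f=192/np.tan(np.radians(c["fovy"])/2)
ValueError: time passes only in moves, steps and waits
```

```bash
sed -i 's/^def cam/from functools import lru_cache\n@lru_cache(None)\ndef cam/' h.py
cat > fit.py <<'E'
from h import *
def sil(n,c,parts):
    m=np.zeros((384*4,512*4),np.uint8); a=np.linspace(0,2*np.pi,40)
    for r0,z0,r1,z1 in parts:
        P=[proj(n,(c[0]+r*np.cos(t),c[1]+r*np.sin(t),z)) for r,z in((r0,z0),(r1,z1)) for t in a]
        cv2.fillConvexPoly(m,cv2.convexHull(((np.array(P)+.5)*4).round().astype(np.int32)),1)
    return cv2.resize(m*1.0,(512,384),interpolation=cv2.INTER_AREA)
parts=[(.012,.04,.012,.072),(.017,.072,.017,.077),(.014,.077,.014,.124),(.006,.124,.006,.126)]
def fit(masks,P,c,w=.016,st=.002):
    def iou(x,y): return sum((lambda s:np.minimum(s,m).sum()/np.maximum(s,m).sum())(sil(n,(x,y),P)) for n,m in masks.items())/len(masks)
    L=np.arange(-w,w+1e-6,st); S=np.array([[iou(c[0]+a,c[1]+b) for b in L] for a in L])
    W=(S-S.max()*.9).clip(0)**2; W/=W.sum(); return S.max().round(3),(c[0]+(W.sum(1)*L).sum()).round(4),(c[1]+(W.sum(0)*L).sum()).round(4)
E
python3 - <<'E'
from fit import *
from scipy.spatial.transform import Rotation as R
o=ctrl.get_obs(); print(o["t"],R.from_quat(o["tool_rot"],scalar_first=True).as_matrix().round(3))
M={"f":{},"s":{}}
for n in("scene","top"):
  im=read_camera(n)
  M["f"][n]=outline_of(n,"filter_centre")[0]["region"]; M["s"][n]=outline_of(n,"stand_slim")[0]["region"]|M["f"][n]
  uv=proj(n,(.512,-.037,.057)); u,v=uv.round().astype(int)
  g=cv2.cvtColor(im,cv2.COLOR_BGR2GRAY)[v-14:v+15,u-14:u+15]
  t,b=cv2.threshold(g,0,255,cv2.THRESH_BINARY_INV+cv2.THRESH_OTSU)
  for c in cv2.findContours(b,cv2.RETR_EXTERNAL,cv2.CHAIN_APPROX_NONE)[0]:
    if len(c)>20: e=cv2.fitEllipse(c); print("ring",n,np.round(e[0]+e[1],1), onz(n,np.array(e[0])+[u-14,v-14],.0535).round(4))
for k,P in(("f",parts),("s",parts+[(.029,0,.029,.04)])):
  for n in("scene","top"): print(k,n,fit({n:M[k][n]},P,(.528,.320)))
  print(k,"both",fit(M[k],P,(.528,.320)))
for z,uv in((.124,(159.9,192.8)),(.057,(311.4,202.9))): print(onz("top",uv,z).round(4))
E
```

```text
1.1 [[ 0.411  0.    -0.912]
 [ 0.912  0.     0.411]
 [ 0.    -1.     0.   ]]
ring scene [ 0.  14.4  0.  13.6] [ 0.487  -0.0239  0.0535]
ring scene [16.1 15.6 17.5 20.2] [ 0.5148 -0.0403  0.0535]
ring top [ 4.6 25.3  6.6 17.2] [ 0.4838 -0.0142  0.0535]
ring top [14.8 13.5 16.3 16.9] [ 0.513  -0.0393  0.0535]
ring top [ 2.1  3.8  5.2 13.6] [ 0.5367 -0.0085  0.0535]
f scene (np.float64(0.851), np.float64(0.5247), np.float64(0.3149))
f top (np.float64(0.859), np.float64(0.526), np.float64(0.3123))
f both (np.float64(0.836), np.float64(0.525), np.float64(0.3127))
s scene (np.float64(0.886), np.float64(0.5239), np.float64(0.3125))
s top (np.float64(0.895), np.float64(0.526), np.float64(0.3137))
s both (np.float64(0.881), np.float64(0.5249), np.float64(0.3134))
[0.5231 0.312  0.124 ]
[ 0.5115 -0.0404  0.057 ]
```

```bash
cat >> h.py <<'E'
from scipy.spatial.transform import Rotation as R
def ori(deg):
    a=np.radians(deg); x=np.array([np.cos(a),np.sin(a),0]); y=np.array([0,0,-1.]); 
    return R.from_matrix(np.c_[x,y,np.cross(x,y)]).as_quat(scalar_first=True)
Q=ori(80)
def st(m=""):
    o=ctrl.get_obs(); print(m,round(o["t"],2),np.round(o["tcp_pos"],4),"F",np.round(o["wrist_force"],2),"T",np.round(o["ft_torque"],2),"w",round(o["width"],4),flush=True); return o
E
python3 - <<'E'
from fit import *
for p in((.525,.313,.25),(.525,.313,.092),(.5135,-.04,.25),(.5135,-.04,.1)): print(ctrl.solve_ik(p,Q))
ctrl.move_pose((.525,.313,.22),Q); st("above")
ctrl.move_l((.525,.313,.092),.15); st("down")
cv2.imwrite("pics/c.png",cv2.resize(np.hstack([read_camera("scene")[60:210,140:310],read_camera("top")[110:260,80:250]]),(800,353),interpolation=cv2.INTER_CUBIC))
E
```

```text
[ 4.77206211e-01  2.96809414e-01  1.11138909e+00 -4.44089210e-16
  1.73339415e+00 -9.19057191e-01]
[ 4.77206211e-01  3.85643508e-01  1.32008391e+00 -4.44089210e-16
  1.43586523e+00 -9.19057191e-01]
[-1.49443983e-01  2.21594255e-02  1.41633684e+00 -4.44089210e-16
  1.70309638e+00 -1.54570738e+00]
[-1.49443983e-01  1.19881878e-01  1.61827078e+00 -4.44089210e-16
  1.40344000e+00 -1.54570738e+00]
above 2.73 [0.5244 0.3138 0.2202] F [-0.8   0.02 -1.07] T [ 0.03 -0.02 -0.03] w 0.0855
down 3.73 [0.5255 0.3134 0.0934] F [ 0.23  0.12 -0.55] T [ 0.03  0.01 -0.01] w 0.0853
```

View pics/c.png

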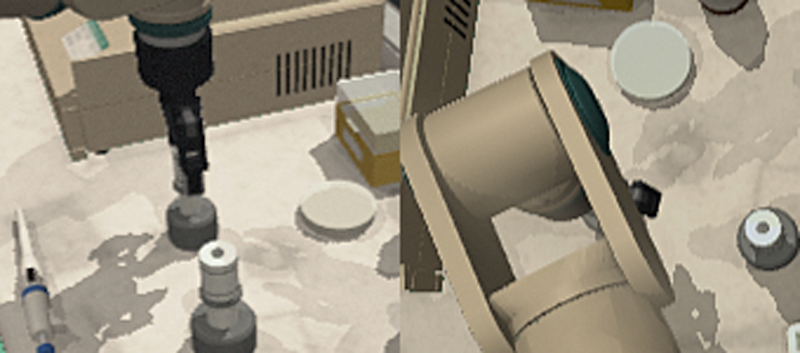

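The tube stands between the fingers, as seen in the scene view: the fingers straddle the head and the tips are just above the collar. Now I grasp, lift and carry it above the collet.

Run:
```python
from fit import *
ctrl.grasp(70); st("grasp")
p=np.array(ctrl.get_obs()["tcp_pos"])
ctrl.move_l((.525,.313,.125),.06); st("lift")
ctrl.move_l((.525,.313,.25),.2); st("up")
ctrl.move_pose((.5135,-.04,.25),Q); ctrl.move_l((.5135,-.04,.165),.15); ctrl.wait(.3); o=st("above collet")
M={}
for n in("scene","top"):
  im=read_camera(n); cv2.imwrite(f"pics/d_{n}.png",im)
  r=outline_of(n,"filter_centre"); print(n,[(x["conf"],x["region"].sum(),x["location"]) for x in r])
  for l in ("filter_foot","collet_mouth"):
    for x in spot_point(n,l)[:1]: uv=np.array(x["location"])*[512,384]; print(l,x["conf"],uv,onz(n,uv,.079 if l[0]=="f" else .057))
u,v=proj("scene",(.5135,-.04,.1)).astype(int)
a=cv2.imread("pics/d_scene.png")[v-75:v+75,u-50:u+50]; u,v=proj("top",(.5135,-.04,.1)).astype(int)
b=cv2.imread("pics/d_top.png")[v-75:v+75,u-50:u+50]
cv2.imwrite("pics/d.png",cv2.resize(np.hstack([a,b]),(800,600),interpolation=cv2.INTER_CUBIC))
```

```text
grasp 4.4 [0.5252 0.3135 0.0924] F [-0.12  1.91  1.82] T [ 0.57 -0.1   0.03] w 0.0264
lift 5.1 [0.5248 0.3127 0.1247] F [ 0.16 -0.9  -1.5 ] T [ 0.02 -0.02 -0.06] w 0.0265
up 5.88 [0.5246 0.3128 0.2482] F [-0.68 -0.97 -0.67] T [-0.05  0.   -0.01] w 0.0266
above collet 8.22 [ 0.5138 -0.0401  0.1658] F [ 0.15 -0.21 -0.29] T [ 0.03  0.01 -0.02] w 0.0262
scene [(0.85, np.int64(201), [0.5402, 0.5992]), (0.55, np.int64(4095), [0.5463, 0.7263])]
filter_foot 0.84 [279.7056 237.0816] [ 0.51883682 -0.03756086  0.079     ]
collet_mouth 0.95 [275.712  244.6848] [ 0.51133638 -0.03636359  0.057     ]
top []
collet_mouth 0.94 [310.8864 201.9072] [ 0.5138831  -0.03913933  0.057     ]
```

View pics/d.png

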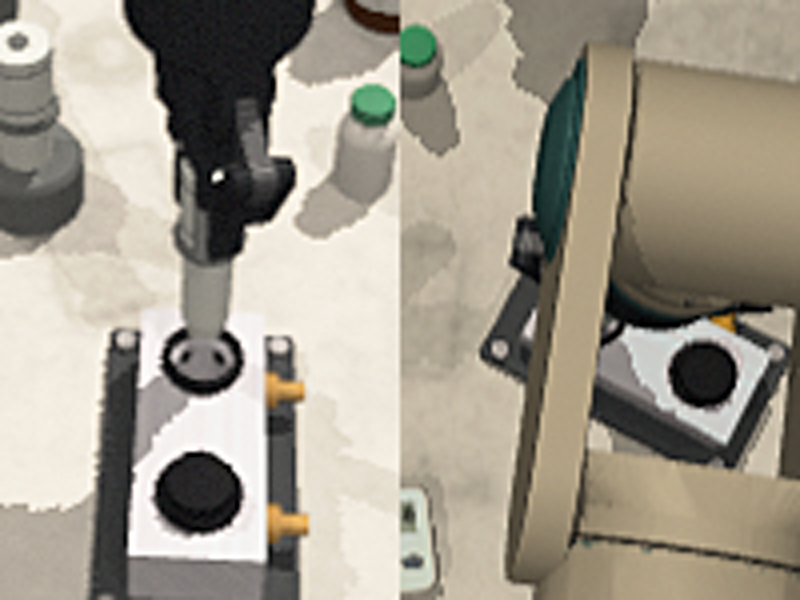

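The head is held (w 26 mm) and the foot is over the ring. In the crop the foot is at (205,372) and the ring centre at (202,357), so the lateral error is about 1 mm. Now a stepped descent with force feedback.

Run:
```python
from h import *
X,Y=.5135,-.040
ctrl.move_l((X,Y,.144),.08); o=st("at mouth")
z=.144
while z>.1325:
    z-=.001; ctrl.move_l((X,Y,z),.02); o=st(f"{1e3*(z-.0864-.057):.1f}")
    if np.linalg.norm(o["wrist_force"])>8: break
cv2.imwrite("pics/e.png",cv2.resize(read_camera("scene")[170:320,200:350],(600,600),interpolation=cv2.INTER_CUBIC))
```

```text
at mouth 9.03 [ 0.5131 -0.0399  0.1433] F [ 0.43 -0.03 -0.58] T [ 0.   -0.01  0.03] w 0.0267
-0.4 9.28 [ 0.5137 -0.04    0.1433] F [-0.77 -0.43 -0.69] T [-0.   -0.01 -0.02] w 0.0263
-1.4 9.53 [ 0.5135 -0.04    0.142 ] F [ 0.03 -0.41 -0.25] T [-0.06  0.    0.05] w 0.0262
-2.4 9.78 [ 0.5135 -0.04    0.1409] F [-0.72  0.47 -1.03] T [ 0.01 -0.01  0.04] w 0.0268
-3.4 10.03 [ 0.5135 -0.04    0.1399] F [-0.67 -0.08 -0.66] T [ 0.01 -0.01  0.01] w 0.0263
-4.4 10.28 [ 0.5134 -0.04    0.1389] F [ 0.28  0.25 -0.61] T [-0.02  0.04  0.01] w 0.0264
-5.4 10.53 [ 0.5134 -0.04    0.1379] F [-0.1   0.19 -0.47] T [-0.    0.04  0.03] w 0.0266
-6.4 10.78 [ 0.5135 -0.04    0.1369] F [ 0.08  1.04 -0.53] T [ 0.03 -0.02 -0.06] w 0.0265
-7.4 11.03 [ 0.5134 -0.04    0.1359] F [ 0.32 -0.81 -0.8 ] T [-0.04 -0.    0.01] w 0.0267
-8.4 11.28 [ 0.5135 -0.04    0.1349] F [-0.08  0.04 -0.1 ] T [-0.03 -0.06 -0.02] w 0.0264
-9.4 11.53 [ 0.5135 -0.04    0.1339] F [ 0.79 -0.78 -0.45] T [ 0.01  0.01 -0.02] w 0.0261
-10.4 11.78 [ 0.5135 -0.04    0.1329] F [ 0.   0.4 -0.5] T [ 0.02 -0.01  0.  ] w 0.0265
-11.4 12.03 [ 0.5135 -0.04    0.1319] F [ 0.26 -0.01  0.4 ] T [ 0.01 -0.04  0.03] w 0.0264
```

View pics/e.png

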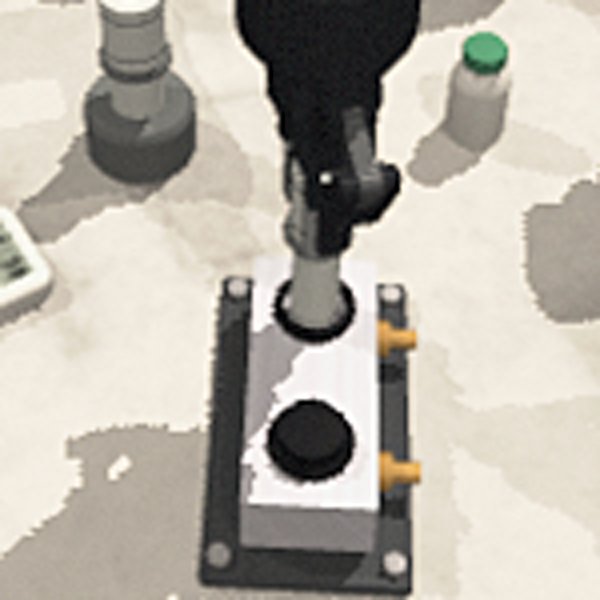

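The foot is inside the ring and bore with no contact force. Continuing through the seal.

Run:
```python
from h import *
X,Y=.5135,-.040
z=.1324; H=[]
while z>.093:
    z-=.0005; ctrl.move_l((X,Y,z),.02); o=ctrl.get_obs(); f=o["wrist_force"]; d=1e3*(.057-(o["tcp_pos"][2]-.0864))
    H.append(f[2]); print(f"{o['t']:.1f} cmd{1e3*(.057+.0864-z):.1f} d{d:.1f} F",np.round(f,1),"T",np.round(o["ft_torque"],2),flush=True)
    if f[2]>18.5 or np.hypot(f[0],f[1])>12 or (d>29 and f[2]>np.median(H[-10:-1])+5): break
```

```text
12.3 cmd11.5 d11.5 F [ 0.2  0.2 -0.1] T [ 0.02 -0.03  0.  ]
12.6 cmd12.0 d12.1 F [-0.5 -0.4 -0.6] T [ 0.    0.02 -0.02]
12.8 cmd12.5 d12.5 F [ 0.6  0.4 -0.2] T [ 0.03 -0.02 -0.  ]
13.1 cmd13.0 d13.1 F [ 0.9 -0.5 -1.1] T [ 0.01 -0.01  0.02]
13.3 cmd13.5 d13.6 F [ 0.  -0.  -0.3] T [-0.01 -0.03  0.  ]
13.6 cmd14.0 d14.1 F [-0.9  0.  -0.7] T [-0.04  0.01  0.05]
13.8 cmd14.5 d14.5 F [ 0.4 -0.8  0. ] T [-0.01 -0.01 -0.02]
14.1 cmd15.0 d15.0 F [ 0.1 -0.   0.1] T [-0.04  0.01  0.08]
14.3 cmd15.5 d15.6 F [0.3 0.4 0.2] T [-0.04  0.07  0.07]
14.6 cmd16.0 d16.1 F [-0.1  0.1 -0.5] T [ 0.04 -0.01 -0.02]
14.8 cmd16.5 d16.6 F [-0.7 -0.1 -0.4] T [0.   0.01 0.01]
15.1 cmd17.0 d17.1 F [-0.2 -0.1 -0.7] T [-0.02 -0.02  0.05]
15.3 cmd17.5 d17.6 F [ 0.1  0.4 -1. ] T [-0.    0.01  0.02]
15.6 cmd18.0 d18.0 F [ 0.6  0.3 -0.4] T [-0.03 -0.01 -0.03]
15.8 cmd18.5 d18.5 F [ 0.2  0.2 -0.5] T [-0.08 -0.02 -0.  ]
16.1 cmd19.0 d19.0 F [-0.4  0.6 -0.4] T [-0.11 -0.06  0.03]
16.3 cmd19.5 d19.5 F [-0.3 -0.6 -0.3] T [-0.19 -0.01 -0.01]
16.6 cmd20.0 d19.9 F [ 0.6 -1.1  0.8] T [-0.26 -0.01 -0.02]
16.8 cmd20.5 d20.4 F [-0.7
[... 2093 characters left out ...]
F [-0.8 -0.4  7.6] T [-0.17  0.25  0.02]
25.8 cmd38.5 d37.6 F [-1.1 -1.3  7.8] T [-0.16  0.25  0.01]
26.1 cmd39.0 d38.1 F [-1.2 -0.9  7.9] T [-0.16  0.27  0.01]
26.3 cmd39.5 d38.6 F [-2.1 -1.3  7.3] T [-0.17  0.24 -0.01]
26.6 cmd40.0 d39.0 F [-1.8 -0.9  7.8] T [-0.19  0.25 -0.03]
26.8 cmd40.5 d39.5 F [-1.1 -0.6  7.5] T [-0.19  0.3  -0.03]
27.1 cmd41.0 d40.0 F [-2.4 -1.   7.5] T [-0.21  0.27 -0.01]
27.3 cmd41.5 d40.5 F [-0.6  0.3  7.8] T [-0.15  0.28 -0.  ]
27.6 cmd42.0 d41.0 F [-2.1 -0.7  7.5] T [-0.2   0.25 -0.  ]
27.8 cmd42.5 d41.2 F [-2.  -0.7 10.3] T [-0.12  0.43 -0.02]
28.1 cmd43.0 d41.2 F [-2.9 -0.5 12.3] T [-0.16  0.62  0.06]
28.3 cmd43.5 d41.3 F [-3.4 -0.5 14.9] T [-0.15  0.82 -0.02]
```

At 37.3 mm the plateau rises slightly (valve). After 4 mm of travel comes a rigid stop at 41.2 mm, where the force climbs with no motion, so the tube is home. I'll add one more light press, unload most of it, release and check.

Run:
```python
from h import *
X,Y=.5135,-.040; Z=lambda d:.057+.0864-d/1e3
for d in(44.0,44.4): 
    ctrl.move_l((X,Y,Z(d)),.02); o=st(f"cmd{d}")
    if o["wrist_force"][2]>17.5: break
ctrl.wait(.3); st("held")
ctrl.move_l((X,Y,Z(42.3)),.02); o=st("unload")
ctrl.open_gripper(); o=st("open")
p=o["tcp_pos"]
ctrl.move_l((X,Y,.16),.06); st("up"); ctrl.move_l((X,Y,.26),.15); st("clear")
ctrl.move_pose((.33,.25,.30),Q); ctrl.wait(.3); st("away")
for n in("scene","top"):
    im=read_camera(n); cv2.imwrite(f"pics/f_{n}.png",im)
    r=outline_of(n,"filter_centre")[:2]; print(n,[(x["conf"],x["region"].sum(),x["location"]) for x in r])
    print("exp top",proj(n,(X,Y,Z(41.2)-.0864+.120)),"foot+centre",proj(n,(X,Y,Z(41.2)-.0864+.06)))
a=cv2.imread("pics/f_scene.png")[110:310,120:386]
cv2.imwrite("pics/f.png",cv2.resize(a,(798,600),interpolation=cv2.INTER_CUBIC))
cv2.imwrite("pics/g.png",cv2.resize(cv2.imread("pics/f_top.png")[100:310,100:380],(800,600),interpolation=cv2.INTER_CUBIC))
```

```text
cmd44.0 28.57 [ 0.5145 -0.0399  0.1021] F [-4.64 -0.19 17.16] T [-0.12  1.03 -0.02] w 0.0266
cmd44.4 28.82 [ 0.5146 -0.0399  0.102 ] F [-5.64 -0.15 19.13] T [-0.14  1.21  0.04] w 0.0269
held 29.12 [ 0.5146 -0.0399  0.102 ] F [-5.47  0.59 19.77] T [-0.11  1.24 -0.02] w 0.0264
unload 29.38 [ 0.5141 -0.0399  0.1023] F [-1.55  0.05 10.12] T [-0.1   0.41 -0.01] w 0.0265
open 29.99 [ 0.5134 -0.04    0.101 ] F [-0.64  0.1  -0.18] T [ 0.01 -0.01  0.01] w 0.0852
up 31.12 [ 0.5132 -0.04    0.1594] F [ 0.26 -0.17 -0.45] T [-0.01 -0.01  0.02] w 0.0852
clear 31.94 [ 0.5131 -0.0399  0.2587] F [ 0.1  -0.92  0.  ] T [0.04 0.01 0.03] w 0.0852
away 33.54 [0.3304 0.2497 0.2998] F [ 0.21 -0.11  0.32] T [-0.06  0.04 -0.01] w 0.0855
scene [(0.96, np.int64(442), [0.5473, 0.607])]
exp top [278.75719779 220.14667735] foot+centre [277.78782669 239.92145783]
top [(0.77, np.int64(180), [0.6137, 0.5198])]
exp top [315.73014609 197.46353435] foot+centre [312.24731415 201.03550875]
```

View pics/f.png

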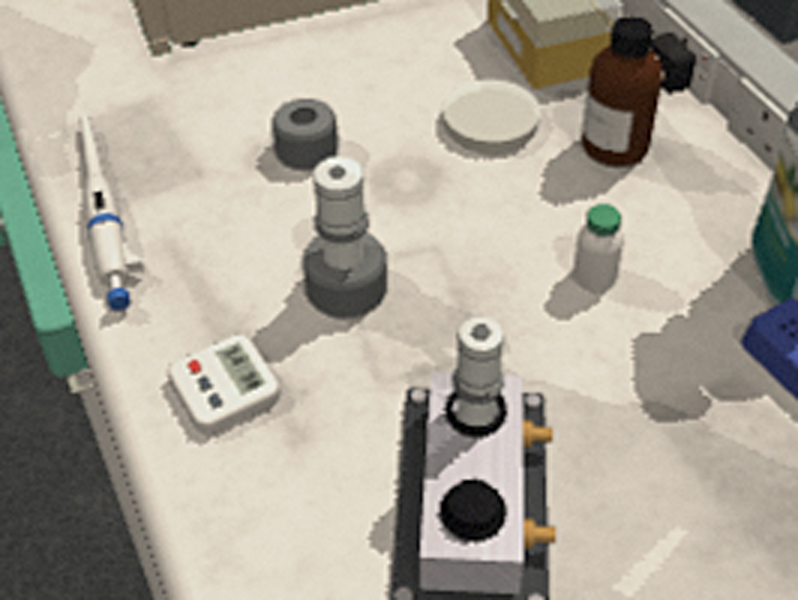

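View pics/g.png

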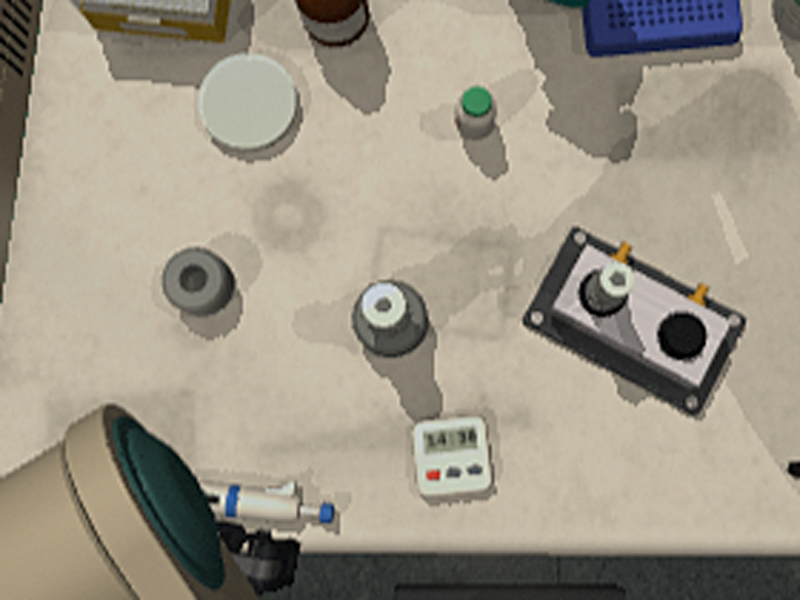

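The tube is upright in the collet, with its top at scene px (280,220) against an expected (279,220). In the top view it is at (316,198) against (316,197). All bystanders are in place. As a last check that the release didn't lift it, I'll touch the nub lightly with closed fingers.

Run:
```python
from h import *
X,Y=.5137,-.040
ctrl.grasp(20)
ctrl.move_pose((X,Y,.24),Q); ctrl.move_l((X,Y,.152),.12); st("above; contact expected tcp z .147")
z=.152
while z>.138:
    z-=.0007; ctrl.move_l((X,Y,z),.02); o=ctrl.get_obs(); f=o["wrist_force"]
    print(round(z,4),np.round(o["tcp_pos"],4),np.round(f,1),flush=True)
    if f[2]>11 or np.hypot(*f[:2])>5 or o["t"]>50: break
ctrl.move_l((X,Y,.25),.15); ctrl.move_pose((.33,.25,.30),Q); ctrl.wait(.3); st("away")
for n in("scene","top"):
    im=read_camera(n); cv2.imwrite(f"pics/h_{n}.png",im); d=cv2.absdiff(im,cv2.imread(f"pics/f_{n}.png")).max(2)
    print(n,(d>40).sum(),[(x["conf"],x["region"].sum(),x["location"]) for x in outline_of(n,"filter_centre")[:1]])
```

```text
above; contact expected tcp z .147 36.7 [ 0.5142 -0.0399  0.153 ] F [ 0.03  0.09 -0.12] T [-0.   -0.03  0.04] w -0.0002
0.1513 [ 0.5139 -0.0401  0.1519] [-0.7 -0.7  0.6]
0.1506 [ 0.5137 -0.04    0.1506] [ 0.2 -0.5  0.8]
0.1499 [ 0.5137 -0.04    0.1498] [-0.2 -1.3 -0.7]
0.1492 [ 0.5137 -0.04    0.1491] [ 0.4  0.4 -0.3]
0.1485 [ 0.5137 -0.04    0.1484] [ 0.1 -0.3  0.5]
0.1478 [ 0.5137 -0.04    0.1477] [ 0.2 -0.3 -0.1]
0.1471 [ 0.5138 -0.04    0.1472] [0.4 0.3 0.2]
0.1464 [ 0.514  -0.04    0.1471] [-1.1  0.4  4.9]
0.1457 [ 0.5143 -0.0401  0.147 ] [-0.7  0.8  8. ]
0.145 [ 0.5146 -0.0401  0.147 ] [-1.  -0.2 10.1]
0.1443 [ 0.5149 -0.0401  0.1469] [-1.8  0.4 13.4]
away 41.92 [0.3303 0.2496 0.2998] F [-0.32  0.34  0.65] T [ 0.03 -0.03  0.05] w -0.0002
scene 863 [(0.76, np.int64(537), [0.5408, 0.6089])]
top 419 [(0.6, np.int64(202), [0.6121, 0.5141])]
```

Contact came at exactly the expected 0.147 and was rigid, so the tube stayed home. One last look before handing in.

Run:
```python
from h import *
for n in("scene","top"):
    d=cv2.absdiff(cv2.imread(f"pics/h_{n}.png"),cv2.imread(f"pics/f_{n}.png")).max(2)>40
    k,_,s,c=cv2.connectedComponentsWithStats(cv2.dilate(d.astype(np.uint8),np.ones((5,5)))); print(n,[(r[:5].tolist()) for r in s[1:] if r[4]>60])
cv2.imwrite("pics/h.png",cv2.resize(cv2.imread("pics/h_scene.png")[110:310,120:386],(798,600),interpolation=cv2.INTER_CUBIC))
```

```text
scene [[96, 41, 38, 63, 1321], [43, 252, 45, 43, 797]]
top [[316, 192, 8, 11, 67], [174, 280, 33, 29, 590], [223, 351, 38, 33, 633]]
```

View pics/h.png

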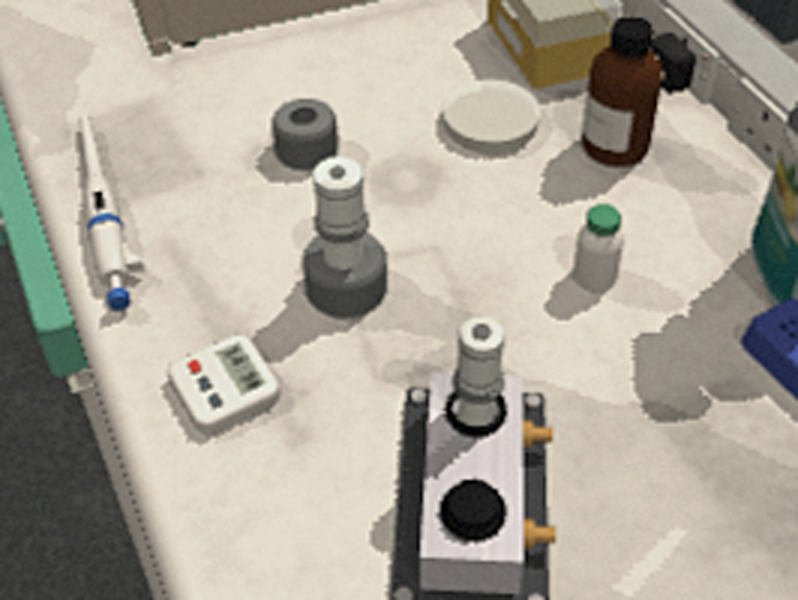

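The tube stands upright and home. Only the gripper and its shadow differ between the pictures, plus a sub-pixel shift at the tube head.

```bash
python3 -c "
from h import *
ticket.job_done()"
```

```text
the job is handed in; nothing more can be done
```

The slim filter tube is in the open collet, upright and fully home. I handed the job in at about 42 s on the robot's clock.

- **Insertion:** I gripped the tube by its head, lifted it over the spare tube and lowered it in small steps while watching the force. The seal took about 6–9 N. The valve began to give at about 37 mm below the mouth, and the rigid seat came at 41.2 mm, about 4 mm further on. The highest pressing force was about 20 N.
- **Checks after release:** Touching the nub on top with closed fingers met a rigid stop at the expected height (tool point at 0.147 m, up to 13 N), so letting go had not lifted the tube. Both cameras show it within 1–2 pixels of the expected position. In the last pictures the spare tube and the bystanders look to be where they started.
- **Disagreements:** The first network estimates of the tube's position were 5–8 mm off, so I used fits to the outlines instead. The arm pushed sideways with about 5 N at the peak of the press. After the nub touch the tube's head had shifted by less than a pixel in the top view, within the play of the bore.

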